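# Hang the key paddle on the empty hook of the key cabinet

### The job

Put the long wooden key paddle (the one with the brass key) away: hang it by its steel ring on the empty hook deep inside the key cabinet, tilting it ring-end up so that it gets in under the header and the roof, and let go so that it hangs straight down at rest. Leave the short paddle lying where it is.

Things in the scene. Friction and masses are not known exactly. Their poses are not given: they have to be found in the camera images.
- paddle: Long wooden key paddle lying flat, 70 g. Origin: ring centre, 7 mm above desk; x points from wood to ring, z up. Steel ring in xy plane: bar 5 mm thick, inner diameter 38. Wood x -23.5 to -133.5, 26 wide (y), 14 thick; brass key blade on to x -163.5. Grip across the width near x -118 so the gripper stays outside the cabinet; released with its ring round the hook, it swings down by itself.
- hook: The empty steel hook, fixed, bar 7 mm thick. Origin: bar centre at the bend, 215 mm above desk. Level shank runs 45 mm along +x to the back wall; upturned tip runs to x -6, z +22 (top of it z +25.5), about 75 mm behind the front plane. -x points out of the cabinet's open front, z up. On the other hook, 104 mm to its side (+y or -y), a fixed paddle already hangs.
- cabinet: Beige steel key cabinet with clear roof and back, fixed, open front towards the robot. Origin: underside centre, on desk; x points inwards: front plane x -65, outer back +65. 250 wide (y), 282 high, walls 4. Inner roof z 278; a header under the roof's front edge leaves it open only up to z 228. Level at tip height the paddle hits the header; nose-up 35 degrees, slid along its own axis, it passes.
- small_paddle: Short wooden key paddle without a key, lying flat on the desk: same ring (inner diameter 38), wood 60 long, 26 wide, 14 thick. Origin: ring centre, 7 mm above desk; the wood lies towards -x (x -23.5 to -83.5 mm). Leave it alone.
There are look-alikes about, which are no part of the job. Leave any black or turquoise look-alike of the paddle alone.

How it is judged:
At the end, for the whole second after the job is handed in: Long paddle hangs on the empty hook, which carries it: ring centre 4-26 mm below the shank centre line, within 14 mm sideways, between tip and back wall (x -8 to 45 mm); key end down within 17 degrees of vertical; under 60 mm/s; short paddle within 20 mm of where it lay (x of paddle in the frame of hook between -0.008 and 0.045 m and y of paddle in the frame of hook between -0.014 and 0.014 m and z of paddle in the frame of hook between -0.026 and -0.004 m and angle between paddle's own x axis and vertical below 0.3 rad and contact force between paddle and hook above 0.1 N and linear speed of paddle below 0.06 m/s and distance of small_paddle from where it was at the start of the episode below 0.02 m); the robot touches nothing.
It fails at once if the short paddle is moved by more than 20 mm (distance of small_paddle from where it was at the start of the episode above 0.02 m).
It also fails if it takes over 45 s, if anything falls off the work surface, if the arm or the gripper's body presses on something with over 40 N, if the wrist force passes 120 N, or if a joint passes its speed limit or range.

### The arm

A 6-joint arm with a two-finger parallel gripper is mounted at the origin on the work surface. World frame = base frame: x ahead of the robot, y to its left, z up, the work surface at z = 0. Lengths are in m, angles in rad, forces in N, time in s.
With the tool pointing down it reaches from about 0.375 to 0.975 m from the base axis. Payload 3.8 kg.
Tool frame: the origin (TCP) lies on the centre line of the jaws, within the pads' length; the fingertips stand 17 mm ahead of it and the grasp point (between the pads) lies 2 mm behind it; z points along the fingers, y is the line along which they close (so a half turn about z gives the same grasp; the last joint's range is limited). The gripper opens to 85 mm and grips with 20 to 120 N. Pads are 22 mm wide; open, the fingers measure 114 mm over their backs; the gripper's body (76 mm by 85 mm) begins 54 mm behind the grasp point. The pads swing forward as they close: fully open they stand 13 mm farther back than shut.
Start: joints at [1.312, 0.264, 1.604, -0, 1.274, -0.037], TCP at [0.148, 0.658, 0.248] pointing down, gripper open.
Joint ranges: [-2.63, 2.63], [-0.94, 2.18], [0.31, 2.57], [-1.31, 4.45], [0, 2.66], [-2.55, 2.55]. Speed limits (rad/s): [2.57, 2.57, 3.14, 3.14, 3.14, 3.14].

### API

Orientations are given as [roll, pitch, yaw] about the fixed x, y, z axes, in that order (R = Rz(yaw) Ry(pitch) Rx(roll)).
In Python, from cell import bot gives the robot as it stands.
- The arm moves only by the tool play_rows, never from a script. Its argument "rows" is a list of rows, each an object with "linear": the shift along the tool's x, y, z normalised to -1 to 1, where 1 is 0.4 m, a list of three; "dr": the turn, a rotation vector about the tool's x, y, z normalised to -1 to 1, where 1 is 2 rad, a list of three. In form: [{"linear": [dx, dy, dz], "dr": [ax, ay, az]}, ...]. A call has 1 to 10 rows; each row shifts and turns the commanded pose from where the row before left it, along the tool's axes as they then stand; what a row does not reach is not made up. A row lasts 1/12 s, in which the tool goes at most 41.7 mm and 7.16 degrees, less where a joint would pass 70% of its speed; a pose out of reach is approached as far as the arm can. A call with a number of a shift or a turn outside -1 to 1 is refused whole. A call with a gripper value outside its range is refused whole. "fingers" is the opening in per cent of the stroke, from 0 (shut) to 100 (fully open), set as the call begins (left out, the last holds). The fingers move at their own pace and stop on an object; "newtons" is the grip in N (left out, the last holds). Time passes only in rows, so rows that do not move let the fingers close. It gives the time, the measured TCP pose, the force, the opening and the grip force at its end, in the units of the state.
- bot.observe(): the state, without advancing time (a new reading comes with each control period).
- bot.grab_frame(name): name is "scene" or "side" or "wrist"; returns a dict with "img" (480x640x3 uint8, red, green, blue), "depth" (480x640 float32, m along the optical axis (not along the pixel's ray), 0 where there is no reading), "fx", "fy", "cx", "cy" (pixels), "k1" (the pictures are not rectified: a ray, as slopes to the right and down, at radius r is drawn at 1 + k1 r^2 times it, then the intrinsics apply), "world_from_camera" (4x4, takes a point from camera to world coordinates); the wrist camera has in their place "T_tool_cam" (4x4, takes a point from camera to tool coordinates, whose origin is the TCP and whose axes are the flange's). Camera axes: x right, y down, z forward; pixel columns grow to the right and rows downward; lengths in m; the calibration is good to about 2 mm. A picture is of the moment at which its call begins: read the wrist's pose just before it.
- bot.finish_job(): hands the job in; it is judged then, once.
Trained networks look in a picture, given as the dict that the camera call returned (one of the last four; its "shot" number tells which), for a name from the list of things; names that differ only in an ending like _2 or _b are one class to them, and where a whole thing is asked for, a point or a joint stands for the part that bears it (a point fixed in the world has none). Each returns a list of dicts, best first, with "score" (0 to 1); they miss things now and then, are a little off and sometimes report something else, mostly with a low value. They report only what shows in the picture. A call takes as long as a camera call. They do not tell look-alikes from the thing itself.
- bot.search_frame(picture, label): "rect" ([left, top, right, bottom] in pixels, round what is visible of it).
The state is a dict: "time": time; "joints": joint angles; "joint_vel": joint speeds; "effort": joint torques, N m; "ee_pos": TCP position; "tool_rot": TCP orientation; "force": force on the tool from outside, world axes, zero at the start; "ft_torque": the same for the moment, N m; "grip_width": finger opening in m; "gripper_force": force on a finger pad.
Only numpy, scipy, OpenCV 4.12 (cv2) and the standard library are available. Lean on these libraries where they do the work, as an engineer would, in place of code of your own. Each camera call takes 0.05 s, during which the arm holds its last target. There are 200 camera calls.

## Working session

There is one attempt and no reset: what is moved stays moved. The work goes in short steps, Python scripts to look and compute and a tool call to move; the robot and the scene stay as the last step left them, time stands still between calls to the robot, and variables do not carry over. Pictures are saved under pics/ and viewed, at most 12 in all, crops included, and the job is handed in when it is done.

Besides the shell and the picture viewer there is one more tool, called after "Emit:" as name([rows], argument=value, ...), one row to a line, values as JSON. play_rows: Moves the arm, as the interface text tells. Scaled input: -1 to 1 covers 0.4 m each way for a shift and 2 rad each way for a turn. Its arguments: {"type":"object","properties":{"rows":{"type":"array","items":{"type":"object","properties":{"linear":{"type":"array","items":{"type":"number"}},"dr":{"type":"array","items":{"type":"number"}}}}},"fingers":{"type":"number"},"newtons":{"type":"number"}},"required":["rows"]}

```bash
mkdir -p pics; ls
cat > h.py <<'E'
import numpy as np, cv2
from scipy.spatial.transform import Rotation as Ro
from cell import bot
def pose():
    s=bot.observe(); T=np.eye(4); T[:3,:3]=Ro.from_euler('xyz',s['tool_rot']).as_matrix(); T[:3,3]=s['ee_pos']; return T
def grab(n):
    W=pose() if n=='wrist' else None
    f=bot.grab_frame(n); f['T']=W@np.array(f['T_tool_cam']) if n=='wrist' else np.array(f['world_from_camera'])
    return f
def ray(f,u,v):
    K=np.array([[f['fx'],0,f['cx']],[0,f['fy'],f['cy']],[0,0,1.]])
    p=cv2.undistortPoints(np.array([[[u,v]]],float),K,np.array([f['k1'],0,0,0,0.]))[0,0]
    return np.array([p[0],p[1],1.])
def pt(f,u,v,d=None):
    if d is None:
        d=f['depth'][int(round(v)),int(round(u))]
    return (f['T']@np.r_[ray(f,u,v)*d,1])[:3]
def onz(f,u,v,z):
    r=f['T'][:3,:3]@ray(f,u,v); o=f['T'][:3,3]; return o+r*(z-o[2])/r[2]
def save(f,n): cv2.imwrite('pics/'+n+'.png',f['img'][:,:,::-1])
def load(n):
    return np.load(n,allow_pickle=True).item()
E
python3 - <<'E'
from h import *
for n in ['scene','side']:
    f=grab(n); save(f,n+'0'); np.save(n+'0.npy',f)
    print(n,f['T'][:3,3].round(2),f['T'][:3,2].round(2))
    for l in ['paddle','hook','cabinet','small_paddle']:
        for r in bot.search_frame(f,l)[:4]:
            print(l,np.round(r['rect']),round(r['score'],2))
E
```

```text
pics
scene [1.02 0.49 1.3 ] [-0.35 -0.35 -0.87]
paddle [334. 239. 382. 252.] 0.93
paddle [267. 212. 310. 246.] 0.75
paddle [205. 131. 214. 179.] 0.72
paddle [266. 154. 315. 184.] 0.59
cabinet [252. 237. 385. 373.] 0.6
small_paddle [207. 187. 243. 206.] 0.7
side [-0.08 -0.83  0.8 ] [ 0.52  0.67 -0.52]
paddle [430. 396. 460. 478.] 0.95
paddle [286. 366. 357. 422.] 0.78
paddle [298. 307. 350. 341.] 0.72
paddle [232. 294. 281. 307.] 0.68
cabinet [264. 147. 372. 277.] 0.71
small_paddle [390. 362. 438. 383.] 0.89
```

View pics/scene0.png

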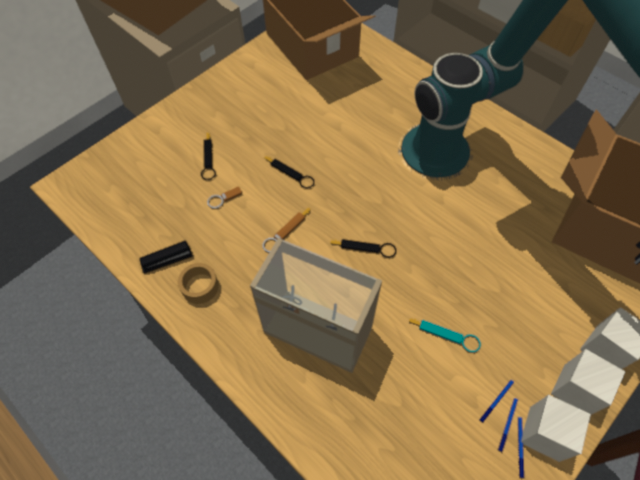

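View pics/side0.png

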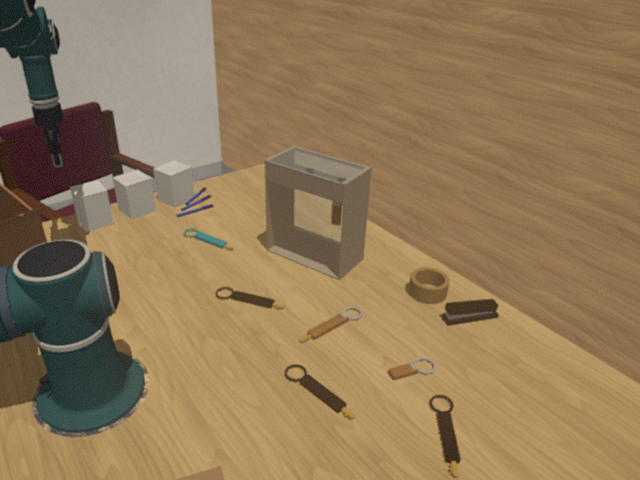

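The long wooden paddle has its ring near scene (270,243) and its key tip near (309,211). The short one is at (225,198). The cabinet's top rim corners are near (275,243), (380,283) and (253,290). In the side view the hanging paddle is on the right, at (336,212).

Run:
```python
from h import *
f=load('scene0.npy'); g=load('side0.npy')
print('paddle scene ring',onz(f,270,243,.007),'tip',onz(f,309,211,.007))
print('paddle side ring',onz(g,350,314,.007),'tip',onz(g,303,340,.007))
for p in [(276,242),(380,283),(365,331),(253,290)]: print('top sc',p,onz(f,*p,.282).round(3))
for p in [(266,162),(344,183),(370,168),(295,149)]: print('top sd',p,onz(g,*p,.282).round(3))
print('small',onz(f,216,200,.007).round(3))
a=cv2.resize(f['img'][225:380,235:400],None,fx=4,fy=4,interpolation=2)[:,:,::-1][:600]
b=cv2.resize(g['img'][140:345,255:385],None,fx=4,fy=4,interpolation=2)[:,:,::-1]
cv2.imwrite('pics/a.png',a)
b=cv2.resize(g['img'][140:285,255:385],None,fx=4,fy=4,interpolation=2)[:,:,::-1]
cv2.imwrite('pics/b.png',b)
```

```text
paddle scene ring [ 0.59335077 -0.12749327  0.007     ] tip [ 0.44033505 -0.12348999  0.007     ]
paddle side ring [ 0.58812798 -0.12589261  0.007     ] tip [ 0.44082035 -0.13425979  0.007     ]
top sc (276, 242) [0.673 0.013 0.282]
top sc (380, 283) [0.589 0.245 0.282]
top sc (365, 331) [0.691 0.293 0.282]
top sc (253, 290) [0.787 0.062 0.282]
top sd (266, 162) [0.579 0.227 0.282]
top sd (344, 183) [0.665 0.013 0.282]
top sd (370, 168) [0.78  0.046 0.282]
top sd (295, 149) [0.695 0.261 0.282]
small [ 0.603 -0.35   0.007]
```

View pics/a.png

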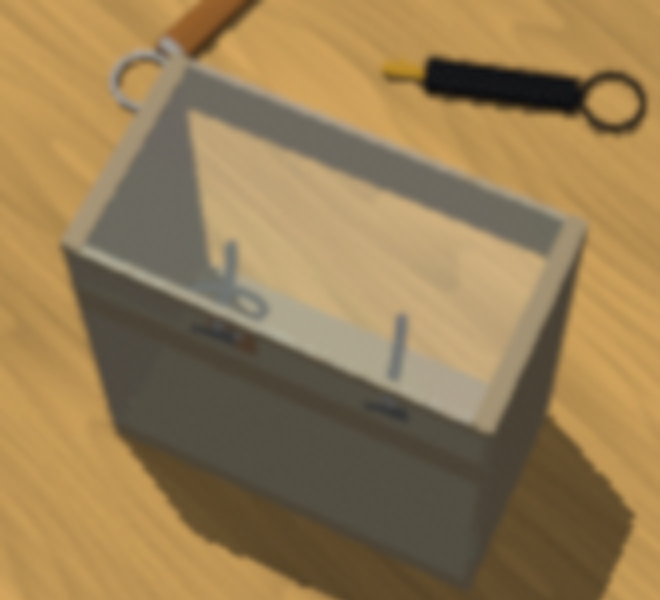

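View pics/b.png

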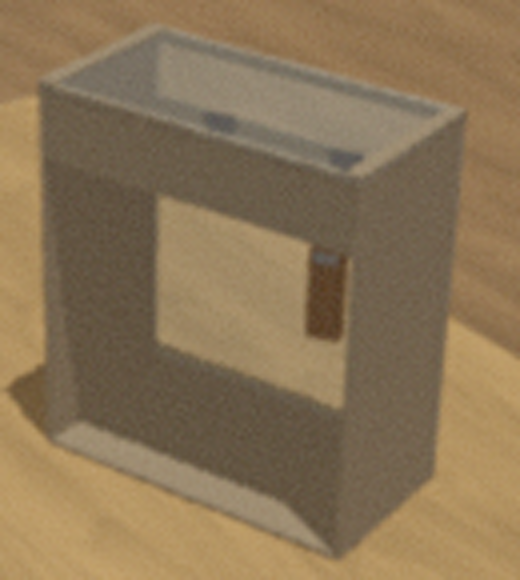

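Run:
```python
from h import *
T=pose(); print(T.round(3)); s=bot.observe(); print(s['time'],s['tool_rot'],s['grip_width'])
f=grab('wrist'); print(np.array(f['T_tool_cam']).round(3))
print((T[:3,:3].T@(np.array([.472,-.127,.2])-T[:3,3])/.4).round(3))
# hook via scene crop
f=load('scene0.npy')
print('tip',onz(f,335.5,304,.24).round(3),'wall end',onz(f,333.75,319.5,.215).round(3),'other tip',onz(f,292.5,285.5,.24).round(3))
print('ring',onz(f,270.75,245.5,.007))
```

```text
[[-0.976  0.22   0.     0.148]
 [ 0.22   0.976 -0.     0.658]
 [-0.    -0.    -1.     0.248]
 [ 0.     0.     0.     1.   ]]
0.5 [-3.14154281e+00  1.69082974e-05  2.91980429e+00] 0.08523160832279779
[[-0.    -0.957 -0.291  0.075]
 [ 1.    -0.    -0.001 -0.   ]
 [ 0.    -0.291  0.957 -0.126]
 [ 0.     0.     0.     1.   ]]
[-1.221 -1.738  0.121]
tip [0.676 0.198 0.24 ] wall end [0.697 0.214 0.215] other tip [0.71 0.1  0.24]
ring [ 0.59745888 -0.12004861  0.007     ]
```

```bash
cat >> h.py <<'E'
import json
def frame(yaw,tilt):
    "tool with x opposite heading yaw, z down tilted forward by tilt"
    return Ro.from_euler('z',yaw)*Ro.from_matrix([[-1,0,0],[0,1,0],[0,0,-1]])*Ro.from_euler('y',-tilt)
def plan(p,yaw,tilt,step=.036,rstep=.11):
    T=pose(); R0=Ro.from_matrix(T[:3,:3]); R1=frame(yaw,tilt)
    d=np.array(p)-T[:3,3]; rv=(R0.inv()*R1).as_rotvec()
    n=int(np.ceil(max(np.linalg.norm(d)/step,np.linalg.norm(rv)/rstep,1)))
    print('n',n,'rot',rv.round(3),'pos',T[:3,3].round(4))
    for k in range(n):
        R=R0*Ro.from_rotvec(rv*k/n)
        print(json.dumps({"linear":(R.inv().apply(d/n)/.4).round(3).tolist(),"dr":(rv/n/2).round(4).tolist()}),end=',\n' if k%10==9 else ',')
    print()
E
python3 -c "
from h import *
plan([.40,.10,.24],.34,1.05)"
```

```text
n 18 rot [-0.295 -1.021 -0.509] pos [0.1485 0.6584 0.2483]
{"linear": [-0.051, -0.068, 0.001], "dr": [-0.0082, -0.0284, -0.0141]},{"linear": [-0.049, -0.069, 0.003], "dr": [-0.0082, -0.0284, -0.0141]},{"linear": [-0.047, -0.071, 0.004], "dr": [-0.0082, -0.0284, -0.0141]},{"linear": [-0.045, -0.072, 0.006], "dr": [-0.0082, -0.0284, -0.0141]},{"linear": [-0.042, -0.074, 0.007], "dr": [-0.0082, -0.0284, -0.0141]},{"linear": [-0.04, -0.075, 0.008], "dr": [-0.0082, -0.0284, -0.0141]},{"linear": [-0.037, -0.076, 0.009], "dr": [-0.0082, -0.0284, -0.0141]},{"linear": [-0.034, -0.077, 0.01], "dr": [-0.0082, -0.0284, -0.0141]},{"linear": [-0.031, -0.078, 0.011], "dr": [-0.0082, -0.0284, -0.0141]},{"linear": [-0.029, -0.079, 0.011], "dr": [-0.0082, -0.0284, -0.0141]},
{"linear": [-0.026, -0.08, 0.011], "dr": [-0.0082, -0.0284, -0.0141]},{"linear": [-0.023, -0.081, 0.011], "dr": [-0.0082, -0.0284, -0.0141]},{"linear": [-0.02, -0.082, 0.011], "dr": [-0.0082, -0.0284, -0.0141]},{"linear": [-0.017, -0.083, 0.011], "dr": [-0.0082, -0.0284, -0.0141]},{"linear": [-0.014, -0.083, 0.01], "dr": [-0.0082, -0.0284, -0.0141]},{"linear": [-0.011, -0.084, 0.01], "dr": [-0.0082, -0.0284, -0.0141]},{"linear": [-0.008, -0.084, 0.009], "dr": [-0.0082, -0.0284, -0.0141]},{"linear": [-0.005, -0.085, 0.008], "dr": [-0.0082, -0.0284, -0.0141]},
```

Emit:
play_rows([
  {"linear": [-0.051, -0.068, 0.001], "dr": [-0.008, -0.028, -0.014]},
  {"linear": [-0.049, -0.069, 0.003], "dr": [-0.008, -0.028, -0.014]},
  {"linear": [-0.047, -0.071, 0.004], "dr": [-0.008, -0.028, -0.014]},
  {"linear": [-0.045, -0.072, 0.006], "dr": [-0.008, -0.028, -0.014]},
  {"linear": [-0.042, -0.074, 0.007], "dr": [-0.008, -0.028, -0.014]},
  {"linear": [-0.04, -0.075, 0.008], "dr": [-0.008, -0.028, -0.014]},
  {"linear": [-0.037, -0.076, 0.009], "dr": [-0.008, -0.028, -0.014]},
  {"linear": [-0.034, -0.077, 0.01], "dr": [-0.008, -0.028, -0.014]},
  {"linear": [-0.031, -0.078, 0.011], "dr": [-0.008, -0.028, -0.014]},
  {"linear": [-0.029, -0.079, 0.011], "dr": [-0.008, -0.028, -0.014]},
], fingers=100)

```text
time: 1.38
ee_pos: [0.2882, 0.3472, 0.2439]
tool_rot: [3.054, 0.578, -3.099]
force: [0.3, -0.1, 1.0]
grip_width: 0.0857
gripper_force: 0.0
```

Emit:
play_rows([
  {"linear": [-0.026, -0.08, 0.011], "dr": [-0.008, -0.028, -0.014]},
  {"linear": [-0.023, -0.081, 0.011], "dr": [-0.008, -0.028, -0.014]},
  {"linear": [-0.02, -0.082, 0.011], "dr": [-0.008, -0.028, -0.014]},
  {"linear": [-0.017, -0.083, 0.011], "dr": [-0.008, -0.028, -0.014]},
  {"linear": [-0.014, -0.083, 0.01], "dr": [-0.008, -0.028, -0.014]},
  {"linear": [-0.011, -0.084, 0.01], "dr": [-0.008, -0.028, -0.014]},
  {"linear": [-0.008, -0.084, 0.009], "dr": [-0.008, -0.028, -0.014]},
  {"linear": [-0.005, -0.085, 0.008], "dr": [-0.008, -0.028, -0.014]},
  {"linear": [0, 0, 0], "dr": [0, 0, 0]},
  {"linear": [0, 0, 0], "dr": [0, 0, 0]},
])

```text
time: 2.22
ee_pos: [0.4012, 0.1756, 0.282]
tool_rot: [3.107, 0.87, -2.891]
force: [-0.3, 1.2, -0.8]
grip_width: 0.0851
gripper_force: 0.0
```

Run:
```python
from h import *
print(pose().round(3))
f=grab('wrist'); save(f,'w1'); np.save('w1.npy',f); print(f['T'][:3,3],f['T'][:3,2])
```

```text
[[-0.625 -0.274  0.731  0.401]
 [-0.16   0.961  0.224  0.176]
 [-0.764  0.023 -0.645  0.282]
 [ 0.     0.     0.     1.   ]]
[0.26192293 0.13557932 0.30663711] [ 0.88127044  0.26015075 -0.39456811]
```

View pics/w1.png

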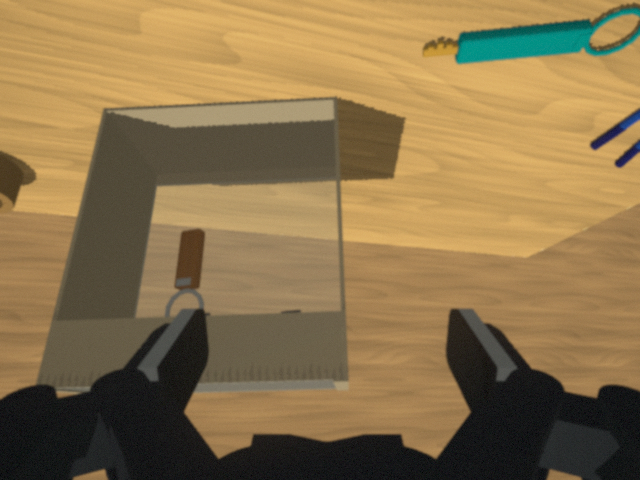

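The wrist view is upside down: floor edge corners are at (106,110) and (336,98), header top corners at (40,386) and (346,388). The hanging paddle is at (190,270), and the empty hook shows as a dark spot at (291,312).

Run:
```python
from h import *
f=load('w1.npy')
for p in [(106,110),(336,98)]: print('floor',onz(f,*p,0.).round(3))
for p in [(40,386),(347,389)]: print('top',onz(f,*p,.282).round(3))
for p in [(70,350),(120,350),(230,350),(280,350),(330,350)]: print('header',pt(f,*p).round(3))
for p in [(292,312),(288,312),(296,312)]: print('hook',pt(f,*p).round(3),onz(f,*p,.215).round(3))
for p in [(190,260),(188,280)]: print('hang',pt(f,*p).round(3))
```

```text
floor [0.664 0.009 0.   ]
floor [0.584 0.244 0.   ]
top [0.643 0.016 0.282]
top [0.726 0.292 0.282]
header [0.653 0.028 0.254]
header [0.641 0.068 0.255]
header [0.612 0.154 0.257]
header [0.598 0.193 0.259]
header [0.583 0.231 0.26 ]
hook [0.595 0.202 0.228] [0.651 0.213 0.215]
hook [0.595 0.199 0.228] [0.652 0.209 0.215]
hook [0.593 0.205 0.229] [0.65  0.217 0.215]
hang [0.714 0.11  0.147]
hang [0.714 0.11  0.17 ]
```

Run:
```python
from h import *
f=load('w1.npy')
X=np.array([.9454,.3259]);Y=np.array([-.3259,.9454])
im=f['img'].astype(int); m=(im[:,:,0]-im[:,:,2]>45)&(im[:,:,0]<150); m[:225]=0;m[295:]=0;m[:,:160]=0;m[:,220:]=0
v,u=np.nonzero(m); print(len(u),u.mean(),v.mean())
P=np.array([pt(f,a,b) for a,b in zip(u[::20],v[::20])]); P=np.median(P,0); print('hang',P,P[:2]@X,P[:2]@Y)
for p in [(284,312),(291,312),(298,312)]:
    r=onz(f,*p,.2);print(r[:2]@X,r[:2]@Y)
g=load('scene0.npy')
for p in [(335.5,304),(335,308),(334.5,312)]: r=pt(g,*p);print('sc',r,r[:2]@X,r[:2]@Y)
plan([.475,-.123,.16],0,0)
```

```text
1645 189.8613981762918 257.3689969604863
hang [0.71772154 0.11064434 0.14144947] 0.7145929333139128 -0.12930228715180636
0.7479591338394627 -0.028348225307953952
0.7491468236486407 -0.020517589180340544
0.7503363653509267 -0.012660017957451237
sc [0.68924729 0.20976199 0.2805707 ] 0.719975823213593 -0.026316703507908826
sc [0.69657645 0.21519964 0.28082797] 0.7286769380698047 -0.023564527310878793
sc [0.70326967 0.220091   0.2792305 ] 0.7365988069237552 -0.021121550463705202
n 10 rot [0.142 0.86  0.253] pos [0.4006 0.1765 0.2815]
{"linear": [0.024, -0.078, 0.016], "dr": [0.0071, 0.043, 0.0127]},{"linear": [0.02, -0.078, 0.019], "dr": [0.0071, 0.043, 0.0127]},{"linear": [0.016, -0.078, 0.022], "dr": [0.0071, 0.043, 0.0127]},{"linear": [0.013, -0.078, 0.024], "dr": [0.0071, 0.043, 0.0127]},{"linear": [0.008, -0.078, 0.026], "dr": [0.0071, 0.043, 0.0127]},{"linear": [0.004, -0.078, 0.028], "dr": [0.0071, 0.043, 0.0127]},{"linear": [-0.0, -0.078, 0.029], "dr": [0.0071, 0.043, 0.0127]},{"linear": [-0.005, -0.077, 0.03], "dr": [0.0071, 0.043, 0.0127]},{"linear": [-0.009, -0.076, 0.031], "dr": [0.0071, 0.043, 0.0127]},{"linear": [-0.014, -0.076, 0.031], "dr": [0.0071, 0.043, 0.0127]},
```

Emit:
play_rows([
  {"linear": [0.024, -0.078, 0.016], "dr": [0.007, 0.043, 0.013]},
  {"linear": [0.02, -0.078, 0.019], "dr": [0.007, 0.043, 0.013]},
  {"linear": [0.016, -0.078, 0.022], "dr": [0.007, 0.043, 0.013]},
  {"linear": [0.013, -0.078, 0.024], "dr": [0.007, 0.043, 0.013]},
  {"linear": [0.008, -0.078, 0.026], "dr": [0.007, 0.043, 0.013]},
  {"linear": [0.004, -0.078, 0.028], "dr": [0.007, 0.043, 0.013]},
  {"linear": [0, -0.078, 0.029], "dr": [0.007, 0.043, 0.013]},
  {"linear": [-0.005, -0.077, 0.03], "dr": [0.007, 0.043, 0.013]},
  {"linear": [-0.009, -0.076, 0.031], "dr": [0.007, 0.043, 0.013]},
  {"linear": [-0.014, -0.076, 0.031], "dr": [0.007, 0.043, 0.013]},
])

```text
time: 3.1
ee_pos: [0.4773, -0.1138, 0.1634]
tool_rot: [3.14, 0.018, -3.138]
force: [-0.3, 1.3, 0.8]
grip_width: 0.0857
gripper_force: 0.0
```

Emit:
play_rows([
  {"linear": [0, 0, 0], "dr": [0, 0, 0]},
  {"linear": [0, 0, 0], "dr": [0, 0, 0]},
])

```text
time: 3.27
ee_pos: [0.4769, -0.1129, 0.161]
tool_rot: [3.137, 0.016, -3.138]
force: [-1.1, -0.1, 1.1]
grip_width: 0.0854
gripper_force: 0.0
```

Run:
```python
from h import *
print(pose().round(3))
f=grab('wrist'); save(f,'w2'); np.save('w2.npy',f)
im=f['img'].astype(int); m=((im[:,:,0]-im[:,:,2])>60)&(im[:,:,0]<175)
for r in bot.search_frame(f,'paddle'): print(np.round(r['rect']),r['score'])
```

```text
[[-1.    -0.004  0.016  0.477]
 [-0.003  1.     0.005 -0.113]
 [-0.016  0.005 -1.     0.161]
 [ 0.     0.     0.     1.   ]]
[  1.   7. 221.  99.] 0.64
[475.  94. 637. 219.] 0.62
[281. 154. 341. 391.] 0.57
```

View pics/w2.png

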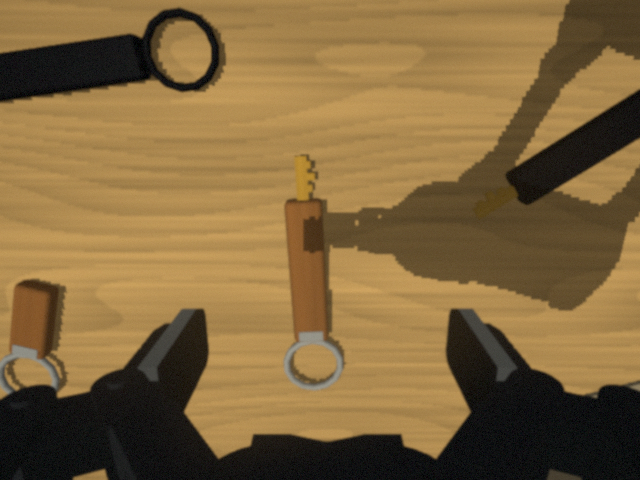

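The ring centre is at (314,362), the wood's back end at (304,202) and the key tip at (304,155). The jaws straddle the paddle's line.

Run:
```python
from h import *
f=load('w2.npy')
r=onz(f,314,362,.007);t=onz(f,304,155,.007);w=onz(f,304,201,.014);w2=onz(f,312,333,.010);print(r,t,w,w2)
d=r-t;print(np.linalg.norm(d)); d=(r-w)[:2]; yaw=np.arctan2(d[1],d[0]);print(yaw,np.hypot(*d),np.arctan2(*(r-t)[1::-1]))
g=r[:2]-.120*np.array([np.cos(yaw),np.sin(yaw)]);print(g)
plan([g[0],g[1],.019],yaw,0)
```

```text
[ 0.59302551 -0.12217372  0.007     ] [ 0.43088462 -0.12789619  0.007     ] [ 0.46089951 -0.12796966  0.014     ] [ 0.56510149 -0.12345907  0.01      ]
0.16224183993464816
0.04383867966503968 0.1322530664664782 0.03527852073841376
[ 0.4731408  -0.12743268]
n 5 rot [ 0.004  0.022 -0.039] pos [ 0.4764 -0.1121  0.1635]
{"linear": [0.003, -0.008, 0.072], "dr": [0.0004, 0.0022, -0.0039]},{"linear": [0.003, -0.008, 0.072], "dr": [0.0004, 0.0022, -0.0039]},{"linear": [0.003, -0.008, 0.072], "dr": [0.0004, 0.0022, -0.0039]},{"linear": [0.002, -0.008, 0.072], "dr": [0.0004, 0.0022, -0.0039]},{"linear": [0.002, -0.008, 0.072], "dr": [0.0004, 0.0022, -0.0039]},
```

Emit:
play_rows([
  {"linear": [0.003, -0.008, 0.072], "dr": [0, 0.002, -0.004]},
  {"linear": [0.003, -0.008, 0.072], "dr": [0, 0.002, -0.004]},
  {"linear": [0.003, -0.008, 0.072], "dr": [0, 0.002, -0.004]},
  {"linear": [0.002, -0.008, 0.072], "dr": [0, 0.002, -0.004]},
  {"linear": [0.002, -0.008, 0.066], "dr": [0, 0.002, -0.004]},
  {"linear": [0, 0, 0], "dr": [0, 0, 0]},
  {"linear": [0, 0, 0], "dr": [0, 0, 0]},
])

```text
time: 3.95
ee_pos: [0.4727, -0.1277, 0.023]
tool_rot: [3.138, 0.003, -3.098]
force: [-0.5, -0.2, -0.1]
grip_width: 0.0851
gripper_force: 0.0
```

```bash
python3 -c "
from h import *
for i in range(3): print(pose()[:3,3].round(4),bot.observe()['tool_rot'])
plan([.473,-.1274,.019],.04,0)"
```

```text
[ 0.4727 -0.1277  0.023 ] [ 3.13757307e+00  2.63799504e-03 -3.09767780e+00]
[ 0.4727 -0.1277  0.023 ] [ 3.13757307e+00  2.63799504e-03 -3.09767780e+00]
[ 0.4727 -0.1277  0.023 ] [ 3.13757307e+00  2.63799504e-03 -3.09767780e+00]
n 1 rot [0.004 0.003 0.004] pos [ 0.4727 -0.1277  0.023 ]
{"linear": [-0.001, 0.001, 0.01], "dr": [0.002, 0.0013, 0.002]},
```

Down 4 mm, close at 60 N.

Emit:
play_rows([
  {"linear": [0, 0, 0.009], "dr": [0, 0, 0]},
  {"linear": [0, 0, 0], "dr": [0, 0, 0]},
])

```text
time: 4.12
ee_pos: [0.4756, -0.1292, 0.0213]
tool_rot: [3.139, 0.008, -3.098]
force: [0.2, 0.5, 0.4]
grip_width: 0.0856
gripper_force: 0.0
```

Emit:
play_rows([
  {"linear": [0, 0, 0], "dr": [0, 0, 0]},
  {"linear": [0, 0, 0], "dr": [0, 0, 0]},
  {"linear": [0, 0, 0], "dr": [0, 0, 0]},
  {"linear": [0, 0, 0], "dr": [0, 0, 0]},
  {"linear": [0, 0, 0], "dr": [0, 0, 0]},
  {"linear": [0, 0, 0], "dr": [0, 0, 0]},
  {"linear": [0, 0, 0], "dr": [0, 0, 0]},
  {"linear": [0, 0, 0], "dr": [0, 0, 0]},
  {"linear": [0, 0, 0], "dr": [0, 0, 0]},
  {"linear": [0, 0, 0], "dr": [0, 0, 0]},
], fingers=0, newtons=60)

```text
time: 4.95
ee_pos: [0.4747, -0.1296, 0.0196]
tool_rot: [3.138, 0.005, -3.099]
force: [-0.1, 0.3, 5.3]
grip_width: 0.0241
gripper_force: 59.5
```

Emit:
play_rows([
  {"linear": [0, 0, -0.06], "dr": [0, 0, 0]},
  {"linear": [0, 0, -0.09], "dr": [0, 0, 0]},
  {"linear": [0, 0, -0.09], "dr": [0, 0, 0]},
  {"linear": [0, 0, -0.09], "dr": [0, 0, 0]},
  {"linear": [0, 0, -0.06], "dr": [0, 0, 0]},
])

```text
time: 5.37
ee_pos: [0.4743, -0.1303, 0.1781]
tool_rot: [3.139, 0.007, -3.099]
force: [0.9, 0.3, -0.2]
grip_width: 0.0245
gripper_force: 59.1
```

```bash
python3 -c "
from h import *
f=load('w2.npy');print(f['fx'],f['fy'],f['cx'],f['cy'])
plan([.43,.07,.17],.332,1.0)"
```

```text
408.1178839023438 408.1178839023438 326.8101573234291 237.8150968016016
n 10 rot [-0.143 -0.986 -0.266] pos [ 0.4743 -0.1303  0.1781]
{"linear": [0.009, 0.05, 0.002], "dr": [-0.0072, -0.0493, -0.0133]},{"linear": [0.008, 0.051, 0.002], "dr": [-0.0072, -0.0493, -0.0133]},{"linear": [0.007, 0.051, 0.002], "dr": [-0.0072, -0.0493, -0.0133]},{"linear": [0.006, 0.051, 0.002], "dr": [-0.0072, -0.0493, -0.0133]},{"linear": [0.004, 0.051, 0.002], "dr": [-0.0072, -0.0493, -0.0133]},{"linear": [0.003, 0.051, 0.003], "dr": [-0.0072, -0.0493, -0.0133]},{"linear": [0.002, 0.051, 0.003], "dr": [-0.0072, -0.0493, -0.0133]},{"linear": [0.001, 0.051, 0.004], "dr": [-0.0072, -0.0493, -0.0133]},{"linear": [0.0, 0.051, 0.004], "dr": [-0.0072, -0.0493, -0.0133]},{"linear": [-0.001, 0.051, 0.005], "dr": [-0.0072, -0.0493, -0.0133]},
```

Emit:
play_rows([
  {"linear": [0.009, 0.05, 0.002], "dr": [-0.007, -0.049, -0.013]},
  {"linear": [0.008, 0.051, 0.002], "dr": [-0.007, -0.049, -0.013]},
  {"linear": [0.007, 0.051, 0.002], "dr": [-0.007, -0.049, -0.013]},
  {"linear": [0.006, 0.051, 0.002], "dr": [-0.007, -0.049, -0.013]},
  {"linear": [0.004, 0.051, 0.002], "dr": [-0.007, -0.049, -0.013]},
  {"linear": [0.003, 0.051, 0.003], "dr": [-0.007, -0.049, -0.013]},
  {"linear": [0.002, 0.051, 0.003], "dr": [-0.007, -0.049, -0.013]},
  {"linear": [0.001, 0.051, 0.004], "dr": [-0.007, -0.049, -0.013]},
  {"linear": [0, 0.051, 0.004], "dr": [-0.007, -0.049, -0.013]},
  {"linear": [-0.001, 0.051, 0.005], "dr": [-0.007, -0.049, -0.013]},
])

```text
time: 6.2
ee_pos: [0.4869, 0.0936, 0.2356]
tool_rot: [3.141, 0.894, -2.839]
force: [0.4, -0.1, -1.2]
grip_width: 0.0241
gripper_force: 59.8
```

Emit:
play_rows([
  {"linear": [0, 0, 0], "dr": [0, 0, 0]},
  {"linear": [0, 0, 0], "dr": [0, 0, 0]},
  {"linear": [0, 0, 0], "dr": [0, 0, 0]},
])

```text
time: 6.45
ee_pos: [0.4858, 0.0935, 0.233]
tool_rot: [3.14, 0.887, -2.837]
force: [-0.7, -0.5, -0.3]
grip_width: 0.0243
gripper_force: 59.8
```

Run:
```python
from h import *
print(pose().round(3))
f=grab('wrist'); save(f,'w3'); np.save('w3.npy',f); print(f['T'][:3,3],f['T'][:3,2])
```

```text
[[-0.603 -0.301  0.739  0.486]
 [-0.189  0.954  0.234  0.093]
 [-0.775  0.001 -0.632  0.233]
 [ 0.     0.     0.     1.   ]]
[0.34716116 0.05002635 0.25519949] [ 0.88249021  0.27861024 -0.37892922]
```

View pics/w3.png

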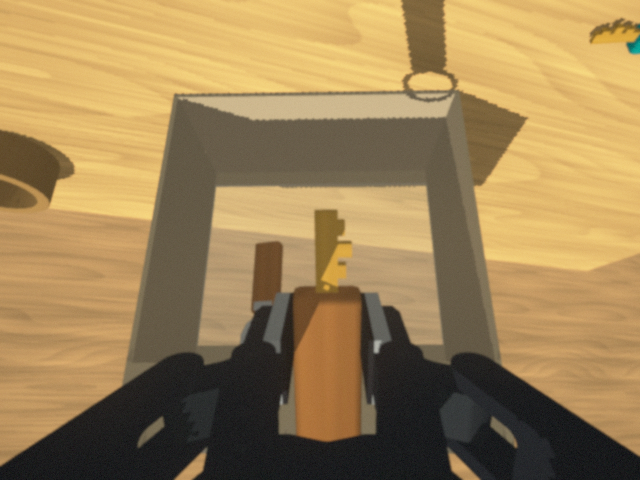

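The paddle is held straight and the tilt is about 51°. The hanging paddle shows at (267,270), with cabinet floor front corners at (175,95) and (458,93). The empty hook is hidden behind the fingers.

Run:
```python
from h import *
f=load('w3.npy')
X=np.array([.9454,.3259]);Y=np.array([-.3259,.9454])
for p in [(175,95),(458,93)]: r=onz(f,*p,0.);print(r[:2]@X,r[:2]@Y)
im=f['img'].astype(int); m=(im[:,:,0]-im[:,:,2]>45)&(im[:,:,0]<150); m[:240]=0;m[305:]=0;m[:,:250]=0;m[:,286:]=0
v,u=np.nonzero(m); print(len(u),u.mean(),v.mean())
P=np.median([pt(f,a,b) for a,b in zip(u[::10],v[::10])],axis=0);print(P,P[:2]@X,P[:2]@Y)
hy=-.028
def W(x,y,z): return [*(x*X+y*Y),z]
print(W(.4975,hy,.118))
plan(W(.4975,hy,.118),.332,.61)
```

```text
0.6291755561807316 -0.20813630369351896
0.6333231799508349 0.042555024178450376
1618 266.8504326328801 270.6415327564895
[0.71689735 0.10687336 0.13692194] 0.7125847823966981 -0.13259876722630287
[np.float64(0.4794617), np.float64(0.13566405), 0.118]
n 4 rot [-0.018  0.277 -0.021] pos [0.486  0.0928 0.2329]
{"linear": [0.053, 0.027, 0.049], "dr": [-0.0023, 0.0346, -0.0027]},{"linear": [0.049, 0.027, 0.052], "dr": [-0.0023, 0.0346, -0.0027]},{"linear": [0.046, 0.027, 0.056], "dr": [-0.0023, 0.0346, -0.0027]},{"linear": [0.041, 0.027, 0.059], "dr": [-0.0023, 0.0346, -0.0027]},
```

Emit:
play_rows([
  {"linear": [0.053, 0.027, 0.049], "dr": [-0.002, 0.035, -0.003]},
  {"linear": [0.049, 0.027, 0.052], "dr": [-0.002, 0.035, -0.003]},
  {"linear": [0.046, 0.027, 0.056], "dr": [-0.002, 0.035, -0.003]},
  {"linear": [0.041, 0.027, 0.059], "dr": [-0.002, 0.035, -0.003]},
  {"linear": [0, 0, 0], "dr": [0, 0, 0]},
  {"linear": [0, 0, 0], "dr": [0, 0, 0]},
])

```text
time: 7.0
ee_pos: [0.4792, 0.1356, 0.1163]
tool_rot: [-3.138, 0.604, -2.807]
force: [0.1, -0.9, -0.8]
grip_width: 0.0243
gripper_force: 59.8
```

```bash
cat >> h.py <<'E'
X=np.array([.9454,.3259]);Y=np.array([-.3259,.9454])
def W(x,y,z): return [*(x*X+y*Y),z]
def ring(T):
    r=T@np.array([-.118,0,.0126,1]); return np.array([r[:2]@X-.711,r[:2]@Y+.029,r[2]-.215])
E
python3 -c "
from h import *
T=pose();print(T.round(3));print('ring in hook',ring(T))
plan(W(.4975,-.029,.118),.332,.61)"
```

```text
[[-0.778 -0.326  0.537  0.479]
 [-0.27   0.945  0.183  0.136]
 [-0.568 -0.003 -0.823  0.116]
 [ 0.     0.     0.     1.   ]]
ring in hook [-0.10948479  0.00130139 -0.04214895]
n 1 rot [-0.002 -0.006  0.002] pos [0.4792 0.1356 0.1163]
{"linear": [-0.003, -0.003, -0.003], "dr": [-0.001, -0.0032, 0.0011]},
```

Emit:
play_rows([
  {"linear": [-0.03, -0.003, -0.008], "dr": [-0.001, -0.003, 0.001]},
  {"linear": [-0.06, 0, 0], "dr": [0, 0, 0]},
  {"linear": [-0.06, 0, 0], "dr": [0, 0, 0]},
  {"linear": [-0.06, 0, 0], "dr": [0, 0, 0]},
  {"linear": [0, 0, 0], "dr": [0, 0, 0]},
  {"linear": [0, 0, 0], "dr": [0, 0, 0]},
])

```text
time: 7.5
ee_pos: [0.5467, 0.1567, 0.1751]
tool_rot: [-3.14, 0.623, -2.81]
force: [-1.0, 0.5, -1.2]
grip_width: 0.0245
gripper_force: 59.8
```

Run:
```python
from h import *
T=pose();print('ring in hook',ring(T),bot.observe()['tool_rot'],bot.observe()['force'])
f=grab('scene');np.save('s2.npy',f)
a=cv2.resize(f['img'][235:355,245:395],None,fx=5,fy=5,interpolation=2)[:,:,::-1];cv2.imwrite('pics/s2.png',a)
```

```text
ring in hook [-0.03991606 -0.00103831  0.01871344] [-3.13957366  0.62318859 -2.80962999] [-0.9980892   0.510972   -1.24651647]
```

View pics/s2.png

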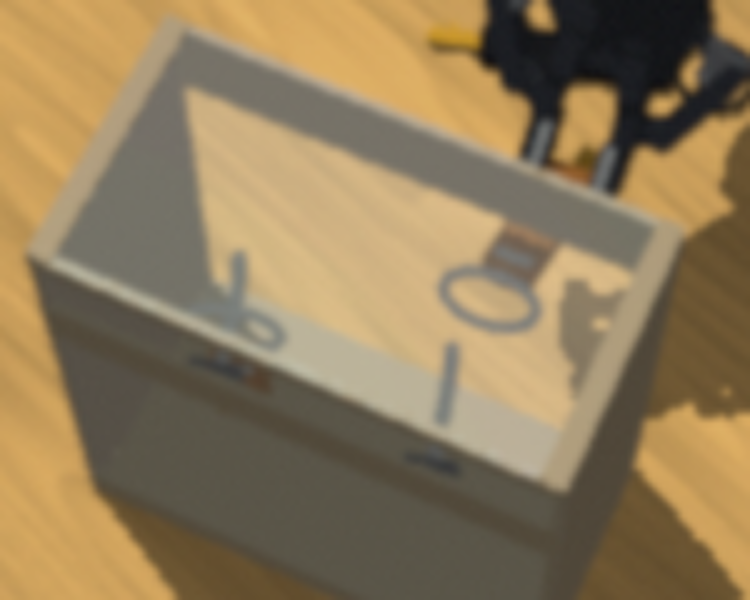

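The ring is inside the cabinet at crop (490,297), with the hook's tip at (453,345). Next I compare the two sideways.

Run:
```python
from h import *
f=load('s2.npy')
r=onz(f,245+490/5,235+297/5,.234);t=onz(f,245+453/5,235+345/5,.24)
for p in (r,t): print(p[:2]@X,p[:2]@Y)
print('ring-by-arm',.711-.040,-.030)
```

```text
0.6738248491943952 -0.028040030659039167
0.7038183876334193 -0.032569953422104995
ring-by-arm 0.6709999999999999 -0.03
```

Emit:
play_rows([
  {"linear": [-0.031, -0.003, 0.009], "dr": [0, 0, 0]},
  {"linear": [-0.031, -0.003, 0.009], "dr": [0, 0, 0]},
  {"linear": [-0.031, -0.003, 0.009], "dr": [0, 0, 0]},
  {"linear": [0, 0, 0], "dr": [0, 0, 0]},
  {"linear": [0, 0, 0], "dr": [0, 0, 0]},
])

```text
time: 7.97
ee_pos: [0.5787, 0.1652, 0.1826]
tool_rot: [-3.141, 0.615, -2.809]
force: [0.1, 0.5, -1.4]
grip_width: 0.0247
gripper_force: 59.8
```

Run:
```python
from h import *
T=pose();print('ring in hook',ring(T),bot.observe()['tool_rot'],bot.observe()['force'])
f=grab('scene');np.save('s3.npy',f)
a=cv2.resize(f['img'][235:355,245:395],None,fx=5,fy=5,interpolation=2)[:,:,::-1];cv2.imwrite('pics/s3.png',a)
```

```text
ring in hook [-0.00636257 -0.00341291  0.0253178 ] [-3.14089189  0.61463907 -2.8092476 ] [ 0.06637197  0.53651338 -1.4011584 ]
```

View pics/s3.png

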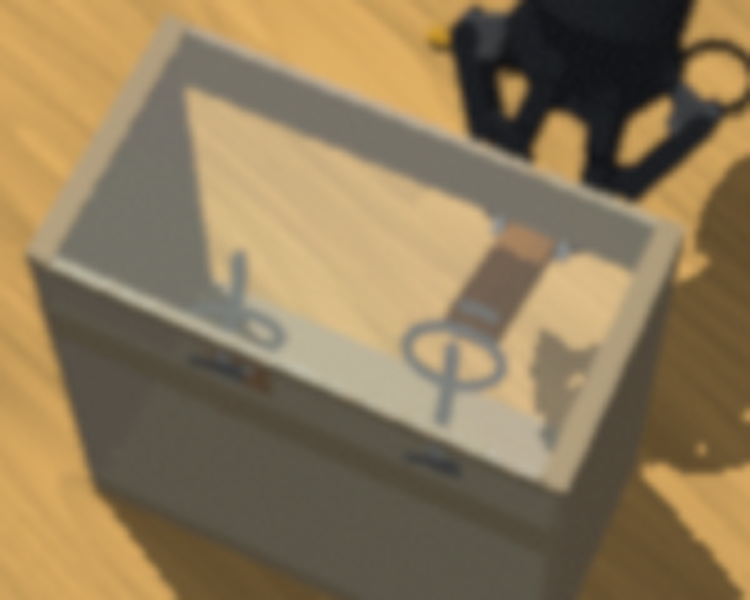

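The tip, at crop (453,345), sits inside the ring, whose centre is (455,354). Lowering now.

Emit:
play_rows([
  {"linear": [0.01, 0, 0.014], "dr": [0, 0, 0]},
  {"linear": [0.01, 0, 0.014], "dr": [0, 0, 0]},
  {"linear": [0.008, 0, 0.014], "dr": [0, 0, 0]},
  {"linear": [0, 0, 0.013], "dr": [0, 0, 0]},
  {"linear": [0, 0, 0.011], "dr": [0, 0, 0]},
  {"linear": [0, 0, 0], "dr": [0, 0, 0]},
  {"linear": [0, 0, 0], "dr": [0, 0, 0]},
])

```text
time: 8.6
ee_pos: [0.5854, 0.1679, 0.1543]
tool_rot: [-3.141, 0.614, -2.808]
force: [0.3, -0.2, -0.5]
grip_width: 0.0246
gripper_force: 59.8
```

Run:
```python
from h import *
T=pose();print('ring in hook',ring(T),bot.observe()['tool_rot'],bot.observe()['force'])
f=grab('scene');np.save('s4.npy',f)
a=cv2.resize(f['img'][255:345,295:395],None,fx=6,fy=6,interpolation=2)[:,:,::-1];cv2.imwrite('pics/s4.png',a)
```

```text
ring in hook [ 0.00082942 -0.00292908 -0.00300431] [-3.14073397  0.61446411 -2.80847478] [ 0.28667279 -0.23722394 -0.50479439]
```

View pics/s4.png

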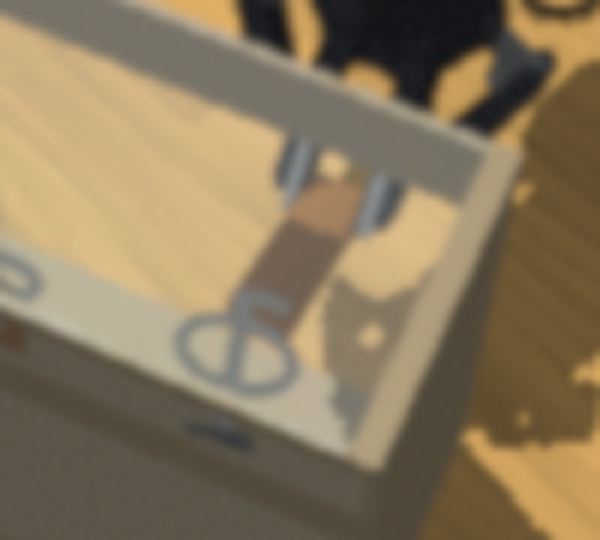

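Emit:
play_rows([
  {"linear": [0, 0, 0], "dr": [0, 0, 0]},
  {"linear": [0, 0, 0], "dr": [0, 0, 0]},
  {"linear": [0, 0, 0], "dr": [0, 0, 0]},
  {"linear": [0, 0, 0], "dr": [0, 0, 0]},
  {"linear": [0, 0, 0], "dr": [0, 0, 0]},
  {"linear": [0, 0, 0], "dr": [0, 0, 0]},
  {"linear": [0, 0, 0], "dr": [0, 0, 0]},
  {"linear": [0, 0, 0], "dr": [0, 0, 0]},
  {"linear": [0, 0, 0], "dr": [0, 0, 0]},
  {"linear": [0, 0, 0], "dr": [0, 0, 0]},
], fingers=80)

```text
time: 9.48
ee_pos: [0.5854, 0.1678, 0.1549]
tool_rot: [-3.141, 0.615, -2.808]
force: [0.2, -0.2, -0.6]
grip_width: 0.0682
gripper_force: 0.0
```

Emit:
play_rows([
  {"linear": [0.04, 0, -0.028], "dr": [0, 0, 0]},
  {"linear": [0.07, 0, -0.05], "dr": [0, 0, 0]},
  {"linear": [0.07, 0, -0.05], "dr": [0, 0, 0]},
  {"linear": [0.07, 0, -0.05], "dr": [0, 0, 0]},
  {"linear": [0, 0, 0], "dr": [0, 0, 0]},
  {"linear": [0, 0, 0], "dr": [0, 0, 0]},
  {"linear": [0, 0, 0], "dr": [0, 0, 0]},
  {"linear": [0, 0, 0], "dr": [0, 0, 0]},
  {"linear": [0, 0, 0], "dr": [0, 0, 0]},
  {"linear": [0, 0, 0], "dr": [0, 0, 0]},
])

```text
time: 10.32
ee_pos: [0.4703, 0.128, 0.1555]
tool_rot: [-3.141, 0.615, -2.808]
force: [0.8, 0.3, -0.6]
grip_width: 0.0682
gripper_force: 0.0
```

Emit:
play_rows([
  {"linear": [0, 0, 0], "dr": [0, 0, 0]},
  {"linear": [0, 0, 0], "dr": [0, 0, 0]},
  {"linear": [0, 0, 0], "dr": [0, 0, 0]},
  {"linear": [0, 0, 0], "dr": [0, 0, 0]},
  {"linear": [0, 0, 0], "dr": [0, 0, 0]},
  {"linear": [0, 0, 0], "dr": [0, 0, 0]},
  {"linear": [0, 0, 0], "dr": [0, 0, 0]},
  {"linear": [0, 0, 0], "dr": [0, 0, 0]},
  {"linear": [0, 0, 0], "dr": [0, 0, 0]},
  {"linear": [0, 0, 0], "dr": [0, 0, 0]},
])

```text
time: 11.15
ee_pos: [0.4693, 0.1278, 0.1553]
tool_rot: [-3.141, 0.615, -2.808]
force: [0.1, 0.5, 0.4]
grip_width: 0.0684
gripper_force: 0.0
```

Run:
```python
from h import *
f=grab('wrist');np.save('w5.npy',f); f2=grab('side')
a=cv2.resize(f2['img'][140:290,250:390],None,fx=3,fy=3,interpolation=2)[:,:,::-1]
b=cv2.resize(f['img'],None,fx=.6,fy=.6)[:,:,::-1]
o=np.zeros((450,420+384,3),np.uint8);o[:,:420]=a;o[:288,420:]=b;cv2.imwrite('pics/e.png',o[:,:800])
```

```text
(no output)
```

View pics/e.png

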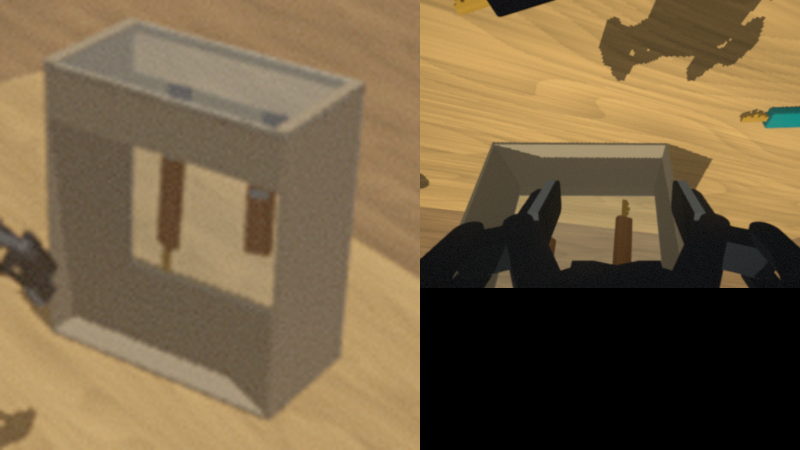

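The long paddle hangs on the empty hook with its key down, at left crop (170,205). I'll let it settle, then check for motion numerically.

Emit:
play_rows([
  {"linear": [0, 0, 0], "dr": [0, 0, 0]},
  {"linear": [0, 0, 0], "dr": [0, 0, 0]},
  {"linear": [0, 0, 0], "dr": [0, 0, 0]},
  {"linear": [0, 0, 0], "dr": [0, 0, 0]},
  {"linear": [0, 0, 0], "dr": [0, 0, 0]},
  {"linear": [0, 0, 0], "dr": [0, 0, 0]},
  {"linear": [0, 0, 0], "dr": [0, 0, 0]},
  {"linear": [0, 0, 0], "dr": [0, 0, 0]},
  {"linear": [0, 0, 0], "dr": [0, 0, 0]},
  {"linear": [0, 0, 0], "dr": [0, 0, 0]},
])

```text
time: 12.08
ee_pos: [0.4693, 0.1278, 0.1553]
tool_rot: [-3.141, 0.615, -2.808]
force: [-0.4, 0.7, 0.2]
grip_width: 0.0686
gripper_force: 0.0
```

Emit:
play_rows([
  {"linear": [0, 0, 0], "dr": [0, 0, 0]},
  {"linear": [0, 0, 0], "dr": [0, 0, 0]},
  {"linear": [0, 0, 0], "dr": [0, 0, 0]},
  {"linear": [0, 0, 0], "dr": [0, 0, 0]},
  {"linear": [0, 0, 0], "dr": [0, 0, 0]},
  {"linear": [0, 0, 0], "dr": [0, 0, 0]},
  {"linear": [0, 0, 0], "dr": [0, 0, 0]},
  {"linear": [0, 0, 0], "dr": [0, 0, 0]},
  {"linear": [0, 0, 0], "dr": [0, 0, 0]},
  {"linear": [0, 0, 0], "dr": [0, 0, 0]},
])

```text
time: 12.92
ee_pos: [0.4694, 0.1278, 0.1553]
tool_rot: [-3.141, 0.615, -2.808]
force: [0.0, -0.2, -0.3]
grip_width: 0.0686
gripper_force: 0.0
```

Emit:
play_rows([
  {"linear": [0, 0, 0], "dr": [0, 0, 0]},
  {"linear": [0, 0, 0], "dr": [0, 0, 0]},
  {"linear": [0, 0, 0], "dr": [0, 0, 0]},
  {"linear": [0, 0, 0], "dr": [0, 0, 0]},
  {"linear": [0, 0, 0], "dr": [0, 0, 0]},
  {"linear": [0, 0, 0], "dr": [0, 0, 0]},
  {"linear": [0, 0, 0], "dr": [0, 0, 0]},
  {"linear": [0, 0, 0], "dr": [0, 0, 0]},
  {"linear": [0, 0, 0], "dr": [0, 0, 0]},
  {"linear": [0, 0, 0], "dr": [0, 0, 0]},
])

```text
time: 13.75
ee_pos: [0.4694, 0.1278, 0.1553]
tool_rot: [-3.141, 0.615, -2.808]
force: [-0.4, 0.4, -0.1]
grip_width: 0.0683
gripper_force: 0.0
```

Run:
```python
from h import *
fs=[grab('side') for _ in range(8)]
def com(f):
    im=f['img'].astype(int)[190:232,298:315]; w=(im[:,:,0]-im[:,:,2]>38)&(im[:,:,0]<140); v,u=np.nonzero(w)
    a=v<np.median(v); return len(u),u[a].mean().round(2),u[~a].mean().round(2),v.mean().round(2)
for f in fs: print(com(f))
f=fs[-1]
im=f['img'].astype(int)[190:232,298:315]; w=(im[:,:,0]-im[:,:,2]>38)&(im[:,:,0]<140); v,u=np.nonzero(w)
P=np.array([pt(f,a+298,b+190) for a,b in zip(u,v)]); q=np.c_[P[:,:2]@X-.711,P[:,:2]@Y+.030,P[:,2]-.215]; q=q[(abs(q[:,0]-.01)<.05)]
for lo,hi in [(-.2,-.11),(-.11,-.08),(-.08,-.03)]:
    s=q[(q[:,2]>lo)&(q[:,2]<hi)]
    if len(s): print(lo,len(s),np.median(s,0).round(3))
```

```text
(286, np.float64(8.86), np.float64(7.89), np.float64(19.62))
(288, np.float64(8.83), np.float64(7.96), np.float64(19.57))
(286, np.float64(8.86), np.float64(7.99), np.float64(19.37))
(284, np.float64(8.85), np.float64(7.97), np.float64(19.29))
(283, np.float64(8.87), np.float64(7.99), np.float64(19.45))
(287, np.float64(8.98), np.float64(7.99), np.float64(19.13))
(285, np.float64(8.96), np.float64(7.97), np.float64(19.5))
(287, np.float64(8.88), np.float64(7.95), np.float64(19.24))
-0.2 120 [ 0.024  0.005 -0.136]
-0.11 72 [ 0.022 -0.001 -0.095]
-0.08 84 [ 0.02  -0.005 -0.064]
```

```bash
python3 -c "
from cell import bot
print(bot.finish_job())"
```

```text
the job is handed in; nothing more can be done
None
```

The long paddle hangs key-down and still on the empty hook, leaning under 10° by the side camera, and the arm is backed off about 0.12 m; I did not touch the short paddle. The job is handed in at about 14 s, and no verdict came back.

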